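Key on the programming jig and hold the board down on its probes

TASK

Switch on the programming jig: take the red key from the blue bit block, push it fully home in the jig's key switch, turn it clockwise (seen from above) to its end stop at the green ON mark, and leave the key in. Then shut the fingers and press with them on the middle of the metal shield can of the green board that lies in the jig's white sprung nest, down until the nest is on its hard stops, and finish while holding it there: firm, but never slamming or crushing the board. Leave all the other things on the bench where they are.

Things in the scene. Friction and masses are not known exactly. Their poses are not given: they have to be found in the camera images.
- key: switch key standing upright in the bit block. Origin: centre of the blade's tip, z up. Steel blade 12 mm (x) x 5 mm (y), 18 mm long, last 4 mm tapered; black collar 18 x 9 mm from z 18 to 23 mm; red plastic bow 30 mm (x) x 10 mm (y) from z 23 to 53 mm, to be gripped across its 10 mm. About 35 g. It fits the keyway either way round (half turn).
- key_bow (a point): point on the key's axis 44 mm above the blade's tip, in the bow: a good height for the TCP when gripping (fingertips then stay about 7 mm above the surface that the collar rests on). Axes as the key's.
- bit_block: blue bit holder, 120 mm (x) x 40 mm (y) x 30 mm high, fixed to the bench; origin: centre of its underside. The key's slot is 40 mm from its centre towards +x, 22 mm deep, 0.7 mm play all round; the key's collar rests on the block's top. The other end carries a double row of driver bits sticking out up to 18 mm.
- jig: programming jig, aluminium box with a black deck, 150 mm (x) x 230 mm (y), deck top 56 mm high, fixed to the bench; origin: centre of its underside. Key switch on the deck at (0, -80) mm, sprung nest over it centred at (0, +35) mm.
- lock_mouth (a point): centre of the keyway's mouth, on the key switch's axis, 58 mm above the bench; turns with the plug. Keyway 13.4 mm along this point's x, 6.4 mm along its y, 22 mm deep, open straight up (0.7 mm play round the blade). With the key fully home its collar rests on the plug and its tip is 18 mm below this point. Steel bezel 39 mm in diameter around it.
- lock (a joint): angle of the key switch: OFF 0 to 0.1, grows clockwise seen from above, end stop ON at 1.047 rad. Turns with friction (about 0.06 N m) and stays where it is left. The blade has about 0.12 rad of play in the keyway, so turn the key about that much further. The key may be let go in any position.
- nest (a joint): how far the white nest plate is pressed down: 0 at rest, 0.008 m on its hard stops. Springs push it up: about 2 N on the fingers starts it, rising 1 N per mm, about 10 N when it reaches the stops; it moves straight down and springs back when let go.
- board: green circuit board, 70 mm (x) x 100 mm (y) x 2 mm, about 80 g, lying loose in the nest between low lips; origin: centre of its underside, 72 mm above the bench at rest. Steel shield can 36 x 36 mm in its middle, the place to press; capacitors and connectors, up to 12 mm above the underside, along the two ends beyond y = +-36 mm.
- board_can (a point): centre of the flat top of the shield can, 6 mm above the board's underside, 78 mm above the bench at rest.
- spool: solder wire spool standing on its flange, white flanges 48 mm in diameter, 32 mm high; origin: centre of its underside. Bystander: leave alone.
- dev_board: black development board lying flat, 80 x 50 mm, 15 mm high at its connectors; origin: centre of its underside. Bystander: leave alone.
- cutters: side cutters lying flat, red handles, about 125 x 45 mm, 12 mm high; origin: on the bench under the middle. Bystander: leave alone.
- driver: red and yellow screwdriver lying on the bench, 180 mm long, handle 26 mm thick; origin: on the bench under the handle's front end. Bystander: leave alone.
- flux_bottle: white bottle with an orange cap, 48 mm in diameter, 110 mm high; origin: centre of its underside. Bystander: leave alone.
- reel: black component reel lying flat, 84 mm in diameter, 12 mm high; origin: centre of its underside. Bystander: leave alone.
- multimeter: orange handheld multimeter lying on its back, 155 x 78 mm, 46 mm high at its dial; origin: centre of its underside. Bystander: leave alone.
Not all that is in view belongs to the job. What is shaped like the board but orange is not meant.

How it is judged:
By the outcome, as a careful person would: the job done as asked, in the order asked, and still so for the second after the job is handed in, while the arm keeps its last pose, push and grip.
It also fails if it takes over 48 s, if anything falls off the work surface, if the arm or the gripper's body presses on something with over 40 N, if the wrist force passes 120 N, or if a joint passes its speed limit or range.

ROBOT

A 7-joint arm with a two-finger parallel gripper is mounted at the origin on the work surface. World frame = base frame: x ahead of the robot, y to its left, z up, the work surface at z = 0. Lengths are in mm, angles in rad, forces in N, time in s.
With the tool pointing down it reaches from about 350 to 775 mm from the base axis. Payload 3.1 kg.
Tool frame: the origin (TCP) lies between the finger pads, 19 mm behind the fingertips; this is the grasp point; z points along the fingers, y is the line along which they close (so a half turn about z gives the same grasp; the last joint's range is limited). The gripper opens to 85 mm and grips with 20 to 120 N. Pads are 22 mm wide; open, the fingers measure 114 mm over their backs; the gripper's body (76 mm by 85 mm) begins 54 mm behind the grasp point. The pads swing forward as they close: fully open they stand 13 mm farther back than shut.
Start: joints at [-1.185, 0.311, 0.014, 1.512, -0.004, 1.319, -0.027], TCP at [228.154, 500.462, 250.004] pointing down, gripper open.
Joint ranges: [-2.7, 2.7], [-0.3, 1.91], [-1.27, 1.3], [0.12, 2.57], [-1.44, 4.58], [0.2, 2.03], [-3.05, 3.05]. Speed limits (rad/s): [2.79, 2.79, 3.14, 3.14, 3.14, 3.14, 3.14].

INTERFACE

Orientations are given as a 3x3 rotation matrix whose columns are the frame's x, y, z axes.
In Python, from cell import r gives the robot as it stands. Calls block until the motion is done:
- r.reach(position, orientation): joint-space move of the TCP to a pose.
- r.move_l(position, frame=None, max_speed=150): straight line of the TCP; frame=None keeps the orientation; max_speed is the mean speed in mm/s.
- r.goto_joints(angles): joint-space move.
- r.gripper_to(opening, force=None): finger opening in mm; force is the grip in N (None keeps the last); returns when the fingers have stopped.
- r.wait(seconds).
- r.inverse_kinematics(position, orientation): joint angles nearest the present ones, or None.
- r.state(): the state.
- r.capture(name): name is "scene" or "top"; returns (picture, depth): 400x640x3 uint8, red, green, blue; 400x640 float32, mm along the optical axis (not along the pixel's ray), 0 where there is no reading.
- r.camera_model(name): a dict with "K" (3x3 intrinsics, pixels), "distortion" ([k1, k2, p1, p2, k3] as OpenCV has them; the pictures are not rectified), "rvec" (rotation vector, rad) and "tvec" (3), from world to camera coordinates, as OpenCV has them. Camera axes: x right, y down, z forward; pixel columns grow to the right and rows downward; lengths in mm; the calibration is good to about 2 mm. A picture is of the moment at which its call begins. camera_model takes no time and is no camera call.
A pose or a line that the arm cannot do raises r.MotionError and nothing moves.
- r.job_done(): hands the job in; it is judged then, once.
The state is a dict: "clock": time; "q": joint angles; "qd": joint speeds; "joint_efforts": joint torques, N m; "ee_pos": TCP position; "eef_rot": TCP orientation; "ft_force": force on the tool from outside, world axes, zero at the start; "moment": the same for the moment, N m; "grip_width": finger opening in mm; "grip_force": force on a finger pad.
Only numpy, scipy, OpenCV 4.12 (cv2) and the standard library are available. Lean on these libraries where they do the work, as an engineer would, in place of code of your own. Each camera call takes 0.05 s, during which the arm holds its last target. There are 200 camera calls.

## Working session

There is one attempt and no reset: what is moved stays moved. The work goes in short steps, each a Python script; the robot and the scene stay as the last script left them, time stands still between calls to the robot, and variables do not carry over. Pictures are saved under pics/ and viewed, at most 10 in all, crops included, and the job is handed in when it is done.

```bash
ls; mkdir -p pics
python3 - <<'E'
from cell import r
import cv2,numpy as np
for n in("scene","top"):
    p,d=r.capture(n); cv2.imwrite(f"pics/{n}0.png",p[:,:,::-1]); np.savez(f"{n}0.npz",p=p,d=d)
    print(n,r.camera_model(n))
s=r.state();print(s["clock"],s["eef_rot"],s["ft_force"])
E
```

```text
pics
scene {'K': array([[370.66077213,   0.        , 318.73944025],
       [  0.        , 370.66077213, 199.57425643],
       [  0.        ,   0.        ,   1.        ]]), 'distortion': array([-0.06726978,  0.        ,  0.        ,  0.        ,  0.        ]), 'rvec': array([ 0.77414104,  2.49561807, -1.21387448]), 'tvec': array([ 505.41805387, -136.57093848, 1294.83542686])}
top {'K': array([[445.76666952,   0.        , 318.25624818],
       [  0.        , 445.76666952, 200.0015606 ],
       [  0.        ,   0.        ,   1.        ]]), 'distortion': array([-0.05853572,  0.        ,  0.        ,  0.        ,  0.        ]), 'rvec': array([ 2.10468393, -2.12859483,  0.1954421 ]), 'tvec': array([  -1.98631399,  611.23450265, 1250.6869816 ])}
0.1 [[-9.09923306e-01  4.14775756e-01 -8.05366659e-04]
 [ 4.14776526e-01  9.09921110e-01 -2.00178942e-03]
 [-9.74735960e-05 -2.15552203e-03 -9.99997672e-01]] [-0.27626321  0.31261355  0.27533029]
```

View pics/top0.png

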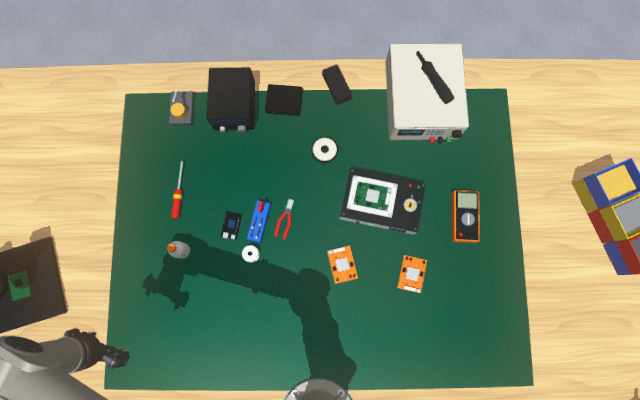

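View pics/scene0.png

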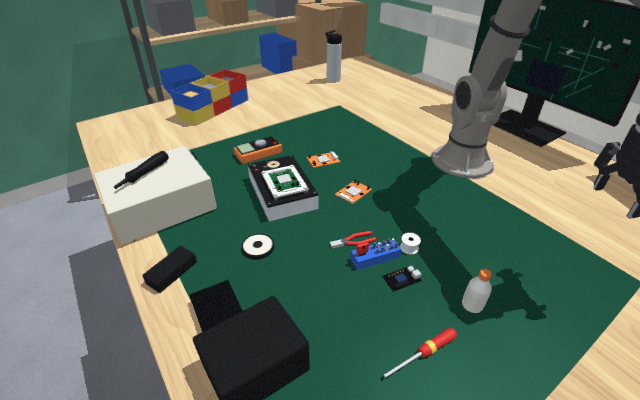

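The top view shows the block at about (258,221) with the red key near (264,206). The jig is at (382,200), with the switch at (410,205), and the nest and board at (372,196). The orange lookalikes are at (343,265) and (412,273). The scene view has the key at about (362,246).

```bash
cat > h.py <<'E'
import cv2,numpy as np
from cell import r
def ray(n,px,z):
    c=r.camera_model(n);R=cv2.Rodrigues(c["rvec"])[0]
    u=cv2.undistortPoints(np.float64(px).reshape(-1,1,2),c["K"],c["distortion"]).reshape(-1,2)
    d=np.c_[u,np.ones(len(u))]@R; o=-R.T@c["tvec"]
    return o+d*((z-o[2])/d[:,2])[:,None]
def comps(p,lo,hi,box,amin=6):
    h=cv2.cvtColor(p,cv2.COLOR_RGB2HSV); x0,y0,x1,y1=box
    m=np.zeros(h.shape[:2],np.uint8); m[y0:y1,x0:x1]=cv2.inRange(h,lo,hi)[y0:y1,x0:x1]
    n,l,s,c=cv2.connectedComponentsWithStats(m)
    return [(s[i,4],c[i],l==i) for i in range(1,n) if s[i,4]>=amin]
def rect(n,mask,z):
    cs=cv2.findContours(mask.astype(np.uint8),cv2.RETR_EXTERNAL,cv2.CHAIN_APPROX_NONE)[0]
    w=ray(n,max(cs,key=len).reshape(-1,2),z)[:,:2]
    return cv2.minAreaRect(w.astype(np.float32))
E
python3 - <<'E'
from h import *
t=np.load("top0.npz");s=np.load("scene0.npz")
p=t["p"]
for nm,lo,hi,box,z in [("blue",(100,120,60),(125,255,255),(235,185,285,260),30),("red",(0,150,80),(8,255,255),(255,195,275,220),53),("green",(45,80,20),(85,255,255),(350,178,395,212),74),("nestwhite",(0,0,170),(180,60,255),(340,165,405,225),72),("gold",(12,80,100),(35,255,255),(400,190,420,215),58)]:
    for a,c,m in comps(p,lo,hi,box): print(nm,a,c,rect("top",m,z),ray("top",c,z)[0][:2],"d",np.median(t["d"][m]))
for a,c,m in comps(s["p"],(0,150,80),(8,255,255),(350,232,375,258)): print("scene red",a,c,ray("scene",c,40)[0])
# jig deck: height map
c=r.camera_model("top");R=cv2.Rodrigues(c["rvec"])[0]
uv=np.stack(np.meshgrid(np.arange(640),np.arange(400)),-1).reshape(-1,2).astype(float)
u=cv2.undistortPoints(uv.reshape(-1,1,2),c["K"],c["distortion"]).reshape(-1,2)
W=((np.c_[u,np.ones(len(u))]*t["d"].reshape(-1,1))-c["tvec"])@R
Z=W[:,2].reshape(400,640);m=np.zeros((400,640),bool);m[160:240,335:430]=(Z[160:240,335:430]>40)
print("jig",m.sum(),rect("top",m,56),"Zmed",np.median(Z[m]))
a=cv2.resize(p[160:245,330:430],None,fx=6,fy=6,interpolation=cv2.INTER_CUBIC)
b=cv2.resize(p[190:250,240:300],None,fx=6,fy=6,interpolation=cv2.INTER_CUBIC)
cv2.imwrite("pics/j.png",a[:,:,::-1]);cv2.imwrite("pics/b.png",b[:,:,::-1])
E
```

```text
blue 521 [258.50863724 221.82725528] ((555.6924438476562, 170.22901916503906), (45.36231994628906, 123.43017578125), 76.63927459716797) [552.66437109 170.2338804 ] d 1330.8867
red 28 [260.28571429 206.10714286] ((596.5225219726562, 162.13201904296875), (8.593585968017578, 29.58749008178711), 74.99745178222656) [596.07090788 162.36785944] d 1303.964
green 478 [370.56694561 195.69665272] ((619.3834838867188, -164.8190155029297), (96.45729064941406, 67.17840576171875), 77.67362976074219) [ 619.13735808 -161.25617555] d 1296.2725
nestwhite 819 [373.14774115 196.26617827] ((619.2177124023438, -165.76779174804688), (132.39886474609375, 101.28240966796875), 77.64566040039062) [ 617.760402   -168.94489385] d 1296.872
nestwhite 150 [372.26       195.47333333] ((620.2259521484375, -166.61102294921875), (35.3770637512207, 36.41663360595703), 77.17323303222656) [ 620.14795279 -166.43764468] d 1293.0626
gold 53 [409.90566038 204.58490566] ((594.2471923828125, -277.98858642578125), (21.97152328491211, 22.72026252746582), 73.5362319946289) [ 594.36486728 -277.80150236] d 1305.643
scene red 81 [359.51851852 234.34567901] [566.51978856 115.55062908  40.        ]
scene red 188 [362.0106383  244.67553191] [584.9777875  147.72764787  40.        ]
jig 3863 ((610.0502319335938, -198.9600372314453), (227.73770141601562, 151.92547607421875), 77.16262817382812) Zmed 57.75401437702822
```

View pics/j.png

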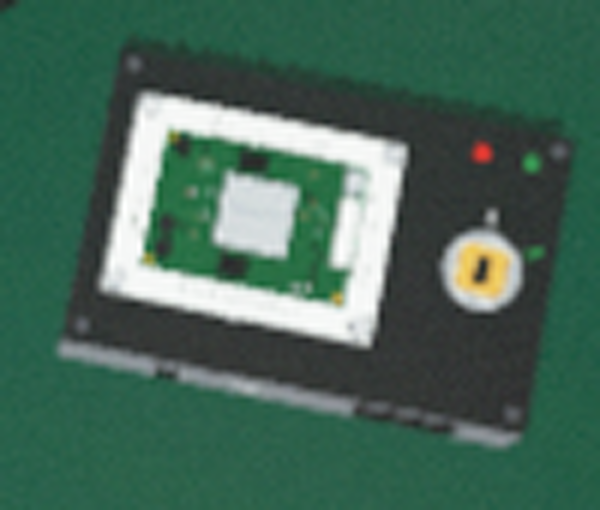

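View pics/b.png

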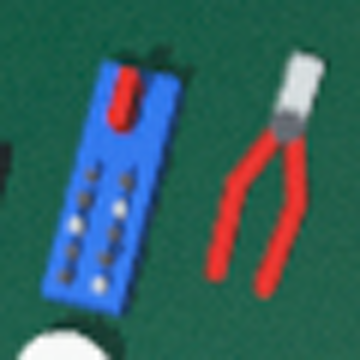

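```bash
cat >> h.py <<'E'
def Rz(deg):
    c,s=np.cos(np.radians(deg)),np.sin(np.radians(deg))
    return np.array([[c,s,0],[s,-c,0],[0,0,-1.]])
E
python3 - <<'E'
from h import *
for n in("top","scene"):
    c=r.camera_model(n);print(n,"cam",-cv2.Rodrigues(c["rvec"])[0].T@c["tvec"])
t=np.load("top0.npz");s=np.load("scene0.npz");p=t["p"]
g=lambda lo,hi,b:max(comps(p,lo,hi,b),key=lambda x:x[0])
a,c,m=g((0,150,80),(8,255,255),(255,195,275,220));print("key z65",rect("top",m,65),ray("top",c,65)[0])
a,c,m=g((12,80,100),(35,255,255),(400,190,420,215));print("lock z58/60",ray("top",c,58)[0])
cc=[x for x in comps(p,(0,0,170),(180,60,255),(340,165,405,225)) if x[0]<300][0]
print("can z78",rect("top",cc[2],78))
# scene view
q=s["p"]
for a,c,m in comps(q,(12,80,100),(35,255,255),(262,155,285,172)): print("scene gold",a,c,ray("scene",c,58)[0])
for a,c,m in comps(q,(0,0,170),(180,60,255),(250,160,320,210)): print("scene white",a,c,ray("scene",c,78)[0])
for a,c,m in comps(q,(0,150,60),(8,255,255),(352,238,375,262)): ys,xs=np.where(m);print("scene red",a,c,xs.min(),xs.max(),ys.min(),ys.max(),ray("scene",c,50)[0])
for h in(-13.5,166.5):
    for pos,hh in(((595,161,56),h),((594,-278,84),h),((594,-278,84),h-70)): print(h,np.round(x,2) if (x:=r.inverse_kinematics(pos,Rz(hh))) is not None else x)
b=cv2.resize(q[140:280,230:430],None,fx=4,fy=4,interpolation=cv2.INTER_CUBIC)
cv2.imwrite("pics/s.png",b[:,:,::-1])
E
```

```text
top cam [ 360.71961013  -18.25787349 1344.38740753]
scene cam [1041.3658701   622.93067073  691.52897055]
key z65 ((594.3313598632812, 160.45579528808594), (8.513745307922363, 29.312562942504883), 74.99742889404297) [593.88394558 160.68942524  65.        ]
lock z58/60 [ 594.36486728 -277.80150236   58.        ]
can z78 ((619.002197265625, -165.9114532470703), (35.21027374267578, 36.2448616027832), 77.17326354980469)
scene gold 24 [273.125 163.625] [ 598.63655952 -276.20302153   58.        ]
scene white 14 [275.71428571 163.21428571] [ 604.92272362 -245.34742586   78.        ]
scene white 10 [268.7 164.1] [ 625.09049016 -253.16197087   78.        ]
scene white 441 [283.48526077 181.05895692] [ 633.03214657 -149.58288016   78.        ]
scene white 88 [283.77272727 177.94318182] [ 624.46181756 -162.66715161   78.        ]
scene red 181 [362.37016575 244.91160221] 352 374 238 254 [591.77894411 156.14147948  50.        ]
-13.5 [-0.7   0.68  0.62  1.58 -0.44  1.03 -1.76]
-13.5 [-0.19  0.91  1.11  1.44 -0.82  1.3  -0.83]
-13.5 [-0.2   0.92  1.12  1.44 -0.83  1.31 -2.05]
166.5 [-0.48  0.62  0.27  1.57 -0.19  0.98  1.19]
166.5 [-0.04  0.76  0.76  1.43 -0.54  1.17  2.13]
166.5 [-0.17  0.88  1.05  1.44 -0.77  1.27  1.06]
```

View pics/s.png

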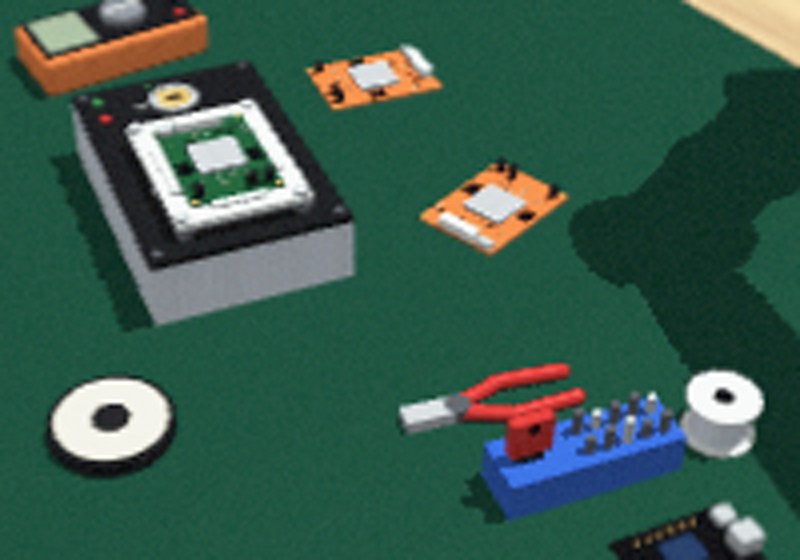

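The scene crop confirms the key standing in the block, with its bow at crop (529,435). The jig's long axis and the switch agree with the top view. I'll grasp now.

Run:
```python
from h import *
K=(596,161.8)
R=Rz(166.5)
r.gripper_to(40,30)
r.reach((*K,130),R)
b=np.array(r.state()["ft_force"])
r.move_l((*K,80),max_speed=80);r.move_l((*K,56),max_speed=40)
f=lambda:print(np.round(np.array(r.state()["ft_force"])-b,2),np.round(r.state()["moment"],3),np.round(r.state()["ee_pos"],2),r.state()["grip_width"],r.state()["grip_force"],r.state()["clock"])
f();r.gripper_to(0,30);f()
p,d=r.capture("scene");cv2.imwrite("pics/g.png",cv2.resize(p[170:290,300:430],None,fx=5,fy=5,interpolation=cv2.INTER_CUBIC)[:,:,::-1])
```

```text
[-0.24 -1.2  -0.46] [ 0.021  0.014 -0.002] [596.1  161.82  56.01] 39.84899360775972 0.0 4.0
[-0.71  0.54  0.55] [ 0.331 -0.113 -0.034] [596.24 162.59  56.29] 9.46115171506993 33.70581865310669 4.3667
```

View pics/g.png

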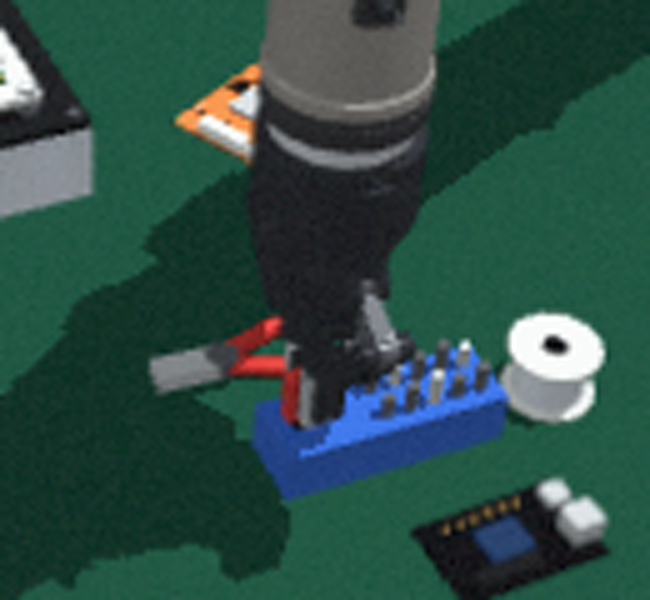

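Key gripped (9.5 mm). About 5 mm of bow shows on the +x side, so the key sits roughly 1.5 mm towards +x in the hand. I'll lift it and try the insertion by feel.

```bash
cat >> h.py <<'E'
def st(tag=""):
    s=r.state();print(tag,"F",np.round(s["ft_force"],1),"M",np.round(s["moment"],2),"p",np.round(s["ee_pos"],2),"w",round(s["grip_width"],1),"t",round(s["clock"],2));return s
E
python3 - <<'E'
from h import *
r.gripper_to(0,50)
p=r.state()["ee_pos"]
r.move_l((p[0],p[1],95),max_speed=60);st("lift")
r.move_l((596,161,135),max_speed=150)
R=Rz(164.5)
r.reach((593,-277.5,130),R);st("over")
c0=np.array([593.,-277.5])
r.move_l((*c0,107),max_speed=60);s=st("pre");f0=s["ft_force"][2]
ux=np.array([.967,-.255]);uy=np.array([.255,.967])
z=107
while z>96:
    z-=1.;r.move_l((*c0,z),max_speed=20);s=r.state();f=s["ft_force"]
    if f[2]-f0>4:break
st("contact cmd z %.1f"%z)
p,d=r.capture("scene");cv2.imwrite("pics/l.png",cv2.resize(p[130:210,225:325],None,fx=6,fy=6,interpolation=cv2.INTER_CUBIC)[:,:,::-1])
E
```

```text
lift F [ 0.1  0.1 -0.2] M [ 0.04 -0.    0.03] p [595.92 162.18  94.84] w 9.1 t 5.43
over F [-0.4  0.1 -0.8] M [ 0.02  0.04 -0.  ] p [ 594.22 -274.71  129.75] w 9.2 t 7.46
pre F [ 0.2 -0.1 -1. ] M [-0.05  0.02  0.01] p [ 592.74 -277.34  106.41] w 9.4 t 7.99
contact cmd z 97.0 F [ 4.5 -1.   4.1] M [-0.15 -0.92  0.03] p [ 594.05 -277.54   97.72] w 9.0 t 10.49
```

View pics/l.png

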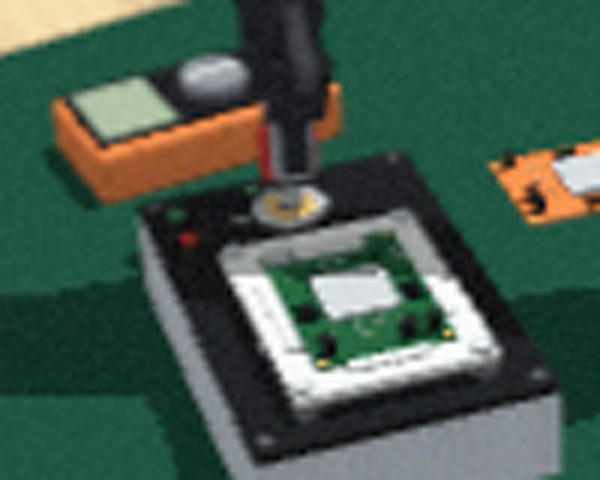

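The tip has entered the keyway, at about 4 mm depth. The side force shows the lock lies further towards +x, so I'll descend with admittance.

Run:
```python
from h import *
c=np.array([593.,-277.5]);z=97.;f0=-1.0
for i in range(40):
    s=r.state();F=np.array(s["ft_force"]);p=s["ee_pos"]
    c=c+np.clip(0.2*F[:2],-.6,.6)
    fz=F[2]-f0
    if fz>14 and p[2]<86: break
    if fz>25: break
    if fz<10 or p[2]<86: z-=1.0
    r.move_l((*c,z),max_speed=20)
    if i%3==0: st("cmd %s %.1f"%(np.round(c,1),z))
st("end cmd %s %.1f"%(np.round(c,1),z))
```

```text
cmd [ 593.6 -277.4] 96.0 F [ 6.  -1.3  2.1] M [-0.31 -1.33  0.01] p [ 594.51 -277.42   95.57] w 9.0 t 10.79
cmd [ 595.4 -278.1] 93.0 F [ 3.5 -0.2 -0.1] M [ 0.03 -0.83 -0.  ] p [ 594.84 -277.7    92.45] w 9.3 t 11.54
cmd [ 596.3 -277.8] 90.0 F [-0.6  0.4 -0.4] M [ 0.12 -0.02 -0.01] p [ 595.66 -277.85   89.58] w 9.1 t 12.29
cmd [ 596.3 -277.7] 87.0 F [-0.3  0.4 -0.1] M [0.   0.02 0.02] p [ 596.28 -277.94   86.91] w 8.9 t 13.04
cmd [ 596.1 -277.5] 84.0 F [-0.3 -0.2  1.6] M [-0.05  0.03  0.05] p [ 596.28 -277.71   84.37] w 9.0 t 13.79
cmd [ 595.2 -277.2] 81.0 F [-3.   1.7 10.9] M [0.27 0.6  0.03] p [ 596.21 -277.76   84.14] w 9.0 t 14.54
end cmd [ 594.2 -276.8] 80.0 F [-2.   0.6 13.9] M [0.38 0.61 0.03] p [ 596.21 -277.71   84.11] w 9.0 t 14.79
```

The key is home, with the TCP at 84.1 against 84 nominal. Next is the turn.

Run:
```python
from h import *
c=np.array([596.2,-277.7]);h=164.5
r.move_l((*c,83),max_speed=20);st("settle")
hd=lambda s:np.degrees(np.arctan2(np.array(s["eef_rot"])[1,0],np.array(s["eef_rot"])[0,0]))
while h>94:
    h-=4; r.move_l((*c,83),Rz(h),max_speed=20)
    s=r.state();F=np.array(s["ft_force"]);c=c+np.clip(0.15*F[:2],-.5,.5)
    print(h,round(hd(s),1),np.round(F,1),np.round(s["moment"],2),np.round(s["ee_pos"],1),round(s["clock"],1))
    if abs(s["moment"][2])>0.45: break
    if np.linalg.norm(F)>30: break
```

```text
settle F [-2.1  1.3  8.1] M [ 0.25  0.48 -0.  ] p [ 596.39 -277.78   84.2 ] w 9.0 t 15.12
160.5 160.5 [-2.5  0.7  7.8] [ 0.33  0.58 -0.01] [ 596.4 -277.5   84.2] 15.4
156.5 156.5 [-1.2  1.5  7.5] [0.39 0.43 0.04] [ 596.4 -277.2   84.2] 15.6
152.5 152.5 [-1.1  1.4  7.3] [ 0.22  0.33 -0.01] [ 596.3 -277.1   84.2] 15.9
148.5 148.5 [-1.9  1.2  6.9] [0.29 0.31 0.02] [ 596.3 -277.    84.2] 16.1
144.5 144.5 [-0.3  0.6  6.6] [0.16 0.17 0.  ] [ 596.3 -277.    84.3] 16.4
140.5 140.5 [-0.3  1.2  6.3] [0.23 0.15 0.  ] [ 596.3 -276.9   84.2] 16.6
136.5 136.5 [-0.4  0.8  6.6] [0.12 0.17 0.01] [ 596.3 -276.9   84.3] 16.9
132.5 132.5 [0.3 0.5 6.5] [ 0.1   0.07 -0.01] [ 596.3 -276.8   84.2] 17.1
128.5 128.5 [-0.8  0.8  5.7] [0.12 0.15 0.02] [ 596.3 -276.8   84.2] 17.4
124.5 124.5 [0.  0.4 5.2] [0.09 0.05 0.05] [ 596.3 -276.8   84.2] 17.6
120.5 120.5 [0. 1. 6.] [0.1  0.06 0.02] [ 596.3 -276.7   84.3] 17.9
116.5 116.5 [ 0.7 -0.4  5.3] [ 0.05 -0.03  0.07] [ 596.3 -276.7   84.3] 18.1
112.5 112.5 [-0.3  0.3  5.6] [0.09 0.08 0.02] [ 596.4 -276.7   84.2] 18.4
108.5 108.5 [0.5 0.8 6. ] [0.05 0.03 0.04] [ 596.4 -276.6   84.3] 18.6
104.5 104.5 [-0.7  0.5  6. ] [-0.01  0.    0.09] [ 596.4 -276.6   84.3] 18.9
100.5 100.5 [-0.1  0.4  4.6] [ 0.02 -0.02  0.01] [ 596.5 -276.6   84.3] 19.1
96.5 96.5 [0.7 0.6 6.2] [ 0.01 -0.01  0.05] [ 596.5 -276.5   84.3] 19.4
92.5 92.6 [-0.2  0.6  5.3] [0.   0.02 0.26] [ 596.5 -276.3   84.2] 19.6
```

Run:
```python
from h import *
c=np.array([596.4,-276.4])
for h in(91,89.5):
    r.move_l((*c,83.5),Rz(h),max_speed=20);s=st(h)
    if s["moment"][2]>.5:break
r.gripper_to(24);st("open")
r.move_l((*c,150),max_speed=100);s=st("up")
r.reach((560,-100,220),Rz(90));r.gripper_to(0,40)
p,d=r.capture("top");np.savez("top1.npz",p=p,d=d)
q,d=r.capture("scene")
a=cv2.resize(p[160:245,330:430],None,fx=6,fy=6,interpolation=cv2.INTER_CUBIC)
cv2.imwrite("pics/j1.png",a[:,:,::-1]);cv2.imwrite("pics/s1.png",cv2.resize(q[130:280,225:425],None,fx=4,fy=4,interpolation=cv2.INTER_CUBIC)[:,:,::-1])
for a,c,m in comps(p,(0,150,80),(8,255,255),(398,190,425,220)): print(a,c,rect("top",m,93))
st()
```

```text
91 F [-1.6  0.9  6.4] M [0.29 0.35 0.28] p [ 596.71 -276.41   84.27] w 8.9 t 19.87
89.5 F [-1.2  0.6  7.1] M [0.37 0.46 0.16] p [ 596.62 -275.99   84.25] w 9.3 t 20.12
open F [-1.  -0.2  0.3] M [ 0.04 -0.02 -0.02] p [ 596.14 -276.24   82.73] w 23.3 t 20.41
up F [-0.9  0.6 -0. ] M [0.03 0.01 0.06] p [ 596.05 -276.03  149.34] w 24.0 t 21.23
44 [411.84090909 202.75      ] ((593.1519165039062, -275.90264892578125), (10.895856857299805, 33.003196716308594), 17.733301162719727)
 F [-0.9 -0.8  1.1] M [-0.   -0.01 -0.03] p [ 559.97 -100.6   219.81] w 0.1 t 22.48
```

View pics/j1.png

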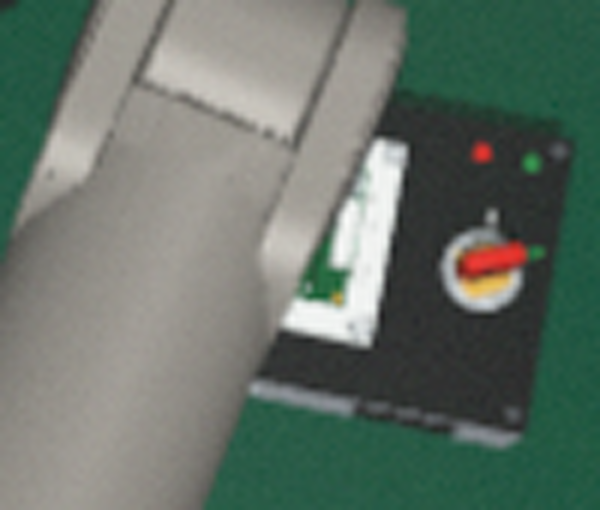

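View pics/s1.png

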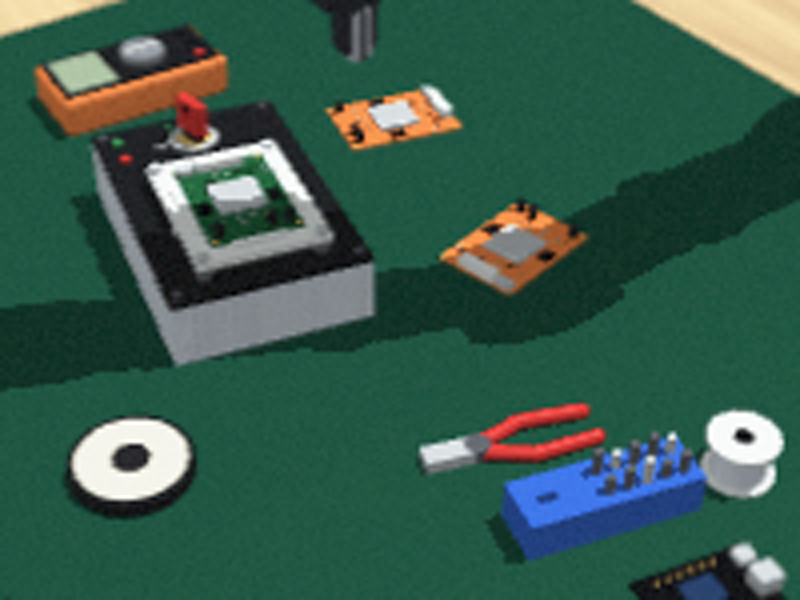

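The pictures show the key standing in the switch. The bow's bright top runs from crop (465,265) to (525,250), pointing at the green ON mark (537,252) and about 5° past it, as the keyway play predicts. The stop also showed in the moment: 0.28 N m against about 0.05 while turning. The bystanders haven't moved. Next is the press.

Run:
```python
from h import *
p=np.load("top1.npz")["p"]
for a,c,m in comps(p,(0,170,185),(10,255,255),(398,190,425,220)): print("bright red",a,rect("top",m,93))
C=np.array([621.,-166.]);R=Rz(77)
r.reach((*C,140),R);r.move_l((*C,103),max_speed=60);r.wait(.2)
s=st("above");f0=s["ft_force"][2];z=103.
while z>78:
    z-=0.8;r.move_l((*C,z),max_speed=15);s=r.state();f=s["ft_force"][2]-f0
    print(round(z,1),round(s["ee_pos"][2],2),round(f,1),end=" | ")
    if f>17: break
r.wait(.3);print();st("held")
```

```text
bright red 24 ((593.9953002929688, -277.0559387207031), (6.987941741943359, 24.702863693237305), 13.3836030960083)
above F [ 0.2 -0.2 -0.3] M [ 0.01 -0.01 -0.07] p [ 621.31 -166.26  103.49] w 0.4 t 23.99
102.2 102.23 -0.4 | 101.4 101.31 0.2 | 100.6 100.52 1.3 | 99.8 99.73 0.0 | 99.0 98.9 0.6 | 98.2 98.12 -0.2 | 97.4 97.32 0.7 | 96.6 96.97 2.0 | 95.8 96.11 3.2 | 95.0 95.24 3.4 | 94.2 94.41 5.1 | 93.4 93.69 5.6 | 92.6 93.04 6.8 | 91.8 92.36 6.3 | 91.0 91.73 7.6 | 90.2 91.08 7.8 | 89.4 90.45 8.5 | 88.6 89.78 9.9 | 87.8 89.13 10.2 | 87.0 88.88 11.8 | 86.2 88.84 15.5 | 85.4 88.8 17.8 | 
held F [-5.4  3.2 17.8] M [0.62 1.28 0.06] p [ 621.21 -166.11   88.78] w -0.0 t 29.79
```

Run:
```python
from h import *
st("final");print(r.job_done())
```

```text
final F [-5.4  3.2 17.8] M [0.62 1.28 0.06] p [ 621.21 -166.11   88.78] w -0.0 t 29.79
the job is handed in; nothing more can be done
None
```

I handed the job in at 29.8 s. The key is fully home and turned clockwise until the torque rose at the ON stop, and the fingers are holding the shield can down on the nest's hard stops at about 18 N. I saw no result from the judging.

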